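# Bare the key, pop the igniter battery cartridge and trap it with the other finger

### The arm

A 6-joint arm with a two-finger parallel gripper is mounted at the origin on the work surface. World frame = base frame: x ahead of the robot, y to its left, z up, the work surface at z = 0. Lengths are in m, angles in rad, forces in N, time in s.
With the tool pointing down it reaches from about 0.275 to 0.75 m from the base axis. Payload 10.2 kg.
Tool frame: the origin (TCP) lies midway between the tips of the shut fingers; the grasp point (between the pads) lies 19 mm behind it; z points along the fingers, y is the line along which they close (so a half turn about z gives the same grasp; the last joint's range is limited). The gripper opens to 88 mm and grips with 3 to 60 N. Pads are 18 mm wide; open, the fingers measure 123 mm over their backs; the gripper's body (75 mm by 187 mm) begins 45 mm behind the grasp point.
Start: joints at [0.914, 0.313, 1.498, -0, 1.331, -0.223], TCP at [0.221, 0.476, 0.239] pointing down, gripper open.
Joint ranges: [-2.94, 2.94], [-0.97, 2.17], [0.19, 2.56], [-1.23, 4.37], [0.02, 3.11], [-2.88, 2.88]. Speed limits (rad/s): [2.39, 2.39, 3.01, 3.14, 3.14, 3.14].

### API

Orientations are given as a 3x3 rotation matrix whose columns are the frame's x, y, z axes.
In Python, from station import bot gives the robot as it stands.
- The arm moves only by the shell command python3 steer.py FILE [FORCE], which reads ROWS from the file FILE. ROWS is a JSON object with one list for each field, all of the same length, 1 to 5, a row being the entries at one place: rx, ry, rz (a rotation vector in rad), x, y, z (the shift in m), finger_gap (the finger opening in m); each row shifts and turns the commanded pose from where the row before left it, along the tool's axes as they then stand; what a row does not reach is not made up. A row lasts 1/10 s, in which the tool goes at most 0.05 m and 0.15 rad, less where a joint would pass 70% of its speed; a pose out of reach is approached as far as the arm can. The fingers move at their own pace and stop on an object; FORCE is the grip in N (left out, the last holds). Time passes only in rows, so rows that do not move let the fingers close. It prints the time, the measured TCP pose, the force, the opening and the grip force at its end. Input that does not fit is refused with a message, and nothing moves.
- bot.get_state(): the state, without advancing time (a new reading comes with each control period).
- bot.camera(name): name is "scene" or "side" or "wrist"; returns a dict with "pixels" (420x560x3 uint8, blue, green, red), "fx", "fy", "cx", "cy" (pixels), "R" (3x3) and "t" (3): a world point X has camera coordinates R X + t. Camera axes: x right, y down, z forward; pixel columns grow to the right and rows downward; lengths in m; the calibration is good to about 2 mm. A picture is of the moment at which its call begins. There is no depth.
- bot.sign_off(): hands the job in; it is judged then, once.
The state is a dict: "clock": time; "qpos": joint angles; "dq": joint speeds; "effort": joint torques, N m; "position": TCP position; "orientation": TCP orientation; "contact_force": force on the tool from outside, world axes, zero at the start; "torque": the same for the moment, N m; "width": finger opening in m; "gripper_force": force on a finger pad.
Only numpy, scipy, OpenCV 4.12 (cv2) and the standard library are available. Lean on these libraries where they do the work, as an engineer would, in place of code of your own. Each camera call takes 0.05 s, during which the arm holds its last target. There are 200 camera calls.

### The job

On the low steel battery dock beside the gas hob, push the clear guard by its upright rib fully forward off the square black release key, then press the key all the way down with one finger, with your other finger waiting across the apron so that it traps the grey battery cartridge as it springs out, while the cartridge's back end is still inside its housing. Finish while holding: the key still pressed down and the cartridge at rest against the other finger, ready for a person to take. Pinch and lift nothing, and leave the ramekin, spatula, spice jar and hob knob as they are.

Things in the scene. Friction and masses are not known exactly. Their poses are not given: they have to be found in the camera images.
- dock: Battery dock fixed to the counter: flat steel plate 190 (x) by 150 (y) by 20 mm high, its top the smooth deck. Origin: centre of its underside, on the counter. The cartridge springs out along the dock's +x in a 46 mm wide lane centred on y = -33 mm, across the open deck (apron), which ends at x = 95 mm. The release key stands beside the lane, centred on x = 18, y = 37 mm.
- cartridge: Grey plastic battery cartridge, loose block 60 (x) by 46 (y) by 22 mm high, about 90 g; origin centre of underside, axes as the dock's. At the start its origin is at dock x = -40, y = -33 mm on the deck, front face at x = -10. A spring pusher behind it presses with 2.4 N, 1.5 N after 45 mm where it stops. Let go, it shoots out at up to 1 m/s and, unless a finger blocks it, off the apron.
- trap_point (a point): Point on the deck (20 mm above the counter), mid-lane, at dock x = 18, y = -33 mm: 28 mm ahead of the cartridge's front face at the start and 70 mm straight across from the key's centre. A fingertip standing here, lower than 18 mm above the deck, stops the cartridge after about 15 to 22 mm of travel.
- housing_front (a point): Point in the middle of the front opening of the aluminium housing over the lane, on the deck, at dock x = -38, y = -33 mm. The housing covers x = -95 to -38, y = -66 to 0 mm and is 30 mm high above the deck. The rear 32 mm of the cartridge are inside it at the start, so the back end leaves it after 32 mm of travel.
- guard (a joint): Travel in m of the guard, a clear plastic hood over the key, 44 (x) by 50 (y) mm, top 23 mm above the deck (43 mm above the counter), with an upright aluminium rib on its rear edge. It slides along the dock's +x from 0 (over the key) to 0.050 (stop; fully forward, key bare) with 1.5 N of friction and stays where it is left. Starts at 0 to 0.010.
- guard_rib (a point): Middle of the top edge of the guard's rib, a bar 4 (x) by 50 (y) mm standing 14 mm above the hood, top 37 mm above the deck (57 mm above the counter); at guard travel 0 it is at dock x = -2, y = 37 mm. Moves with the guard. Push its rear (-x) face; the space behind it is free for 70 mm, above the deck.
- key_top (a point): Centre of the top face of the black release key, a pad 38 (dock x) by 36 (dock y) mm; unpressed its top is 18 mm above the deck (38 mm above the counter), 4 mm lower than the cartridge's top; fully down it is 6 mm above the deck. Moves with the key.
- key (a joint): Travel of the release key in m: 0 up, 0.012 fully down. Spring: 2 N to start it, 5 N fully down, plus up to 2 N of catch friction. Two steel catch stubs, 7 mm high, in front of the cartridge are part of the key and sink with it; the cartridge is let go at about 0.007. The key springs back when let go.
- knob_mark (a point): Mark 16 mm off the axis on the nearer to the robot of the gas hob's two black turning knobs, on the hob's edge facing the dock. Not to be turned.
- ramekin: White ceramic ramekin, 72 mm across, 42 mm high, standing beside the dock on the key's side; origin centre of underside. Bystander.
- spatula: Flat steel tava spatula with dark wooden handle, 280 mm long, blade 75 mm wide, 12 mm high at most, lying beside the dock on the lane's side; origin on its underside near the middle. Bystander.
- spice_jar: Amber spice jar with steel cap, 48 mm across, 85 mm high; origin centre of underside. Bystander.

How it is judged:
By the outcome, as a careful person would: the job done as asked, in the order asked, and still so for the second after the job is handed in, while the arm keeps its last pose, push and grip.
It also fails if it takes over 40 s, if anything falls off the work surface, if the arm or the gripper's body presses on something with over 40 N, if the wrist force passes 120 N, or if a joint passes its speed limit or range.

## Working session

There is one attempt and no reset: what is moved stays moved. The work goes in short steps, Python scripts to look and compute and a shell command to move; the robot and the scene stay as the last step left them, time stands still between calls to the robot, and variables do not carry over. Pictures are saved under pics/ and viewed, at most 10 in all, crops included, and the job is handed in when it is done.

```bash
ls; mkdir -p pics; python3 - <<'E'
from station import bot
import cv2,numpy as np,pickle
d={}
for n in("scene","side","wrist"):
    c=bot.camera(n);d[n]=c;cv2.imwrite(f"pics/{n}0.png",c["pixels"])
    print(n,c["fx"],c["cx"],c["cy"],(-np.array(c["R"]).T@c["t"]).round(3),np.array(c["R"])[2].round(2))
pickle.dump(d,open("c0.pkl","wb"))
s=bot.get_state();print(s["clock"],np.array(s["orientation"]).round(3),s["position"],s["width"])
E
```

```text
pics
station.py
steer.py
scene 544.0183407943941 282.1801731850963 203.3431008650192 [ 0.96  -0.673  1.196] [-0.33  0.48 -0.82]
side 492.60974368375304 273.9464605376756 206.82014509097667 [-0.267 -0.798  0.854] [ 0.57  0.59 -0.58]
wrist 290.7471736788753 277.31376856123063 208.1700228279022 [0.156 0.506 0.383] [ 0.25 -0.12 -0.96]
0.15 [[-0.907  0.42  -0.001]
 [ 0.42   0.907 -0.001]
 [ 0.    -0.001 -1.   ]] [0.22057465 0.47622024 0.23831785] 0.08810252314415232
```

View pics/scene0.png

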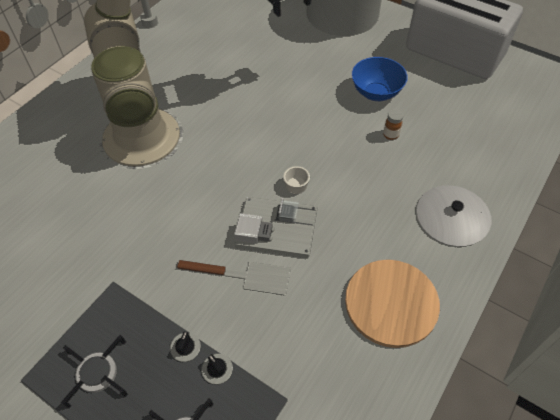

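View pics/side0.png

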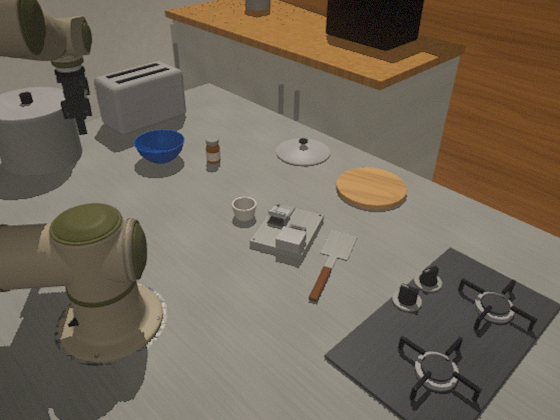

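The scene view shows the dock at about (277,227): housing at (249,227), key and guard at (290,211), ramekin at (296,180), spatula at (235,270). In the side view the dock is at (288,232). I'll enlarge both.

```bash
python3 - <<'E'
import cv2,pickle,numpy as np
d=pickle.load(open("c0.pkl","rb"))
a=cv2.resize(d["scene"]["pixels"][185:265,225:330],None,fx=7,fy=7,interpolation=cv2.INTER_CUBIC)
b=cv2.resize(d["side"]["pixels"][195:270,240:335],None,fx=7,fy=7,interpolation=cv2.INTER_CUBIC)
cv2.imwrite("pics/a.png",a);cv2.imwrite("pics/b.png",b)
E
```

```text
(no output)
```

View pics/a.png

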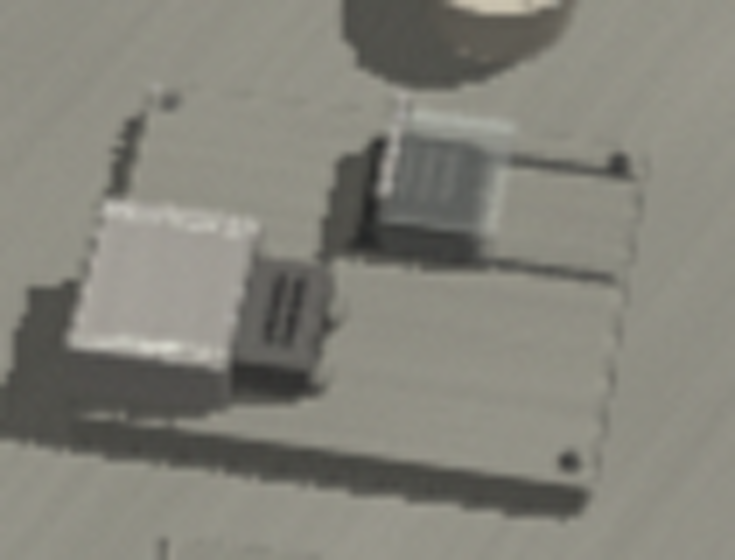

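View pics/b.png

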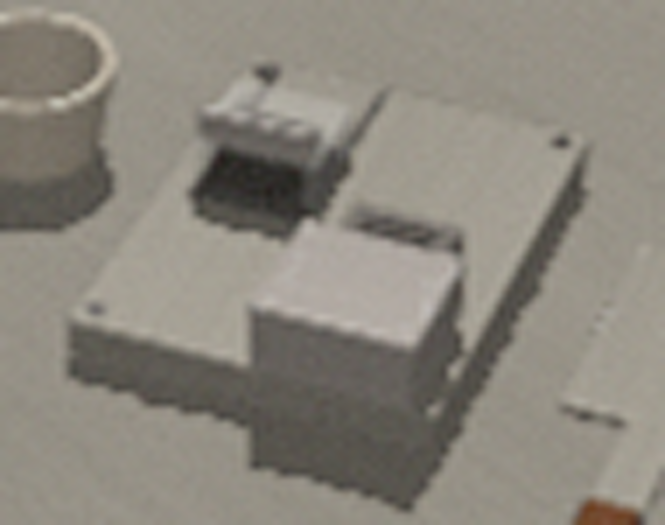

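Both crops show the deck corners, housing top, guard and rib clearly. In the scene crop the deck corners are at (148,92), (645,150) and (590,488), and the housing top corners at (105,203), (260,222), (225,362) and (68,345). In the side crop the deck corners are at (70,325) and (588,145). I'll cast these to their planes and fit the dock pose.

```bash
cat > h.py <<'E'
import numpy as np,pickle
def ray(c,u,v,z):
    R=np.array(c["R"]);t=np.array(c["t"]);o=-R.T@t
    w=R.T@np.array([(u-c["cx"])/c["fx"],(v-c["cy"])/c["fy"],1]);return o+w*(z-o[2])/w[2]
def proj(c,X):
    p=np.array(c["R"])@X+np.array(c["t"]);return np.array([c["fx"]*p[0]/p[2]+c["cx"],c["fy"]*p[1]/p[2]+c["cy"]])
def fit(P,W):
    P=np.array(P);W=np.array(W);p=P-P.mean(0);w=W-W.mean(0)
    th=np.arctan2((p[:,0]*w[:,1]-p[:,1]*w[:,0]).sum(),(p*w).sum());R=np.array([[np.cos(th),-np.sin(th)],[np.sin(th),np.cos(th)]])
    t=W.mean(0)-R@P.mean(0);return th,t,W-(P@R.T+t)
E
python3 - <<'E'
from h import *
d=pickle.load(open("c0.pkl","rb"))
H={(-95,0):.05,(-38,0):.05,(-38,-66):.05,(-95,-66):.05}
o={"scene":[(148,92,-95,75,.02),(645,150,95,75,.02),(588,488,95,-75,.02),(105,203,-95,0,.05),(260,222,-38,0,.05),(225,362,-38,-66,.05),(68,345,-95,-66,.05)],
"side":[(70,325,-95,75,.02),(588,145,95,-75,.02),(250,305,-95,0,.05),(410,348,-95,-66,.05),(462,262,-38,-66,.05),(305,225,-38,0,.05)]}
off={"scene":(225,185),"side":(240,195)}
AP=[];AW=[]
for n in o:
    c=d[n];P=[];W=[]
    for u,v,x,y,z in o[n]:
        P.append((x/1e3,y/1e3));W.append(ray(c,(u+.5)/7-.5+off[n][0],(v+.5)/7-.5+off[n][1],z)[:2])
    th,t,r=fit(P,W);print(n,np.degrees(th),t.round(4),(r*1e3).round(1).tolist());AP+=P;AW+=W
th,t,r=fit(AP,AW);print(np.degrees(th),th,t)
c,s=np.cos(th),np.sin(th);R=np.array([[c,-s],[s,c]])
for n,u,v,z in [("scene",403,100,.057),("scene",384,193,.057),("side",203,118,.057),("side",318,145,.057),("scene",370,195,.038)]:
    w=ray(d[n],(u+.5)/7-.5+off[n][0],(v+.5)/7-.5+off[n][1],z)[:2];print("rib",n,(R.T@(w-t)*1e3).round(1))
E
```

```text
scene 24.264019143614725 [ 0.5153 -0.0503] [[1.5, -4.0], [0.6, -1.0], [-1.3, -0.0], [1.1, -1.2], [1.1, -0.4], [-2.2, 4.0], [-0.9, 2.6]]
side 23.83524714850612 [ 0.5159 -0.0467] [[0.5, -2.6], [-2.6, -1.1], [2.4, 0.8], [0.7, 3.0], [-0.4, 1.6], [-0.6, -1.7]]
24.032115255835237 0.41943953743308426 [ 0.51556853 -0.04861407]
rib scene [ 4.9 54.8]
rib scene [ 5.1 12.7]
rib side [ 2.6 59.6]
rib side [ 3.1 11.1]
rib scene [-2.3 23.8]
```

```bash
cat >> h.py <<'E'
TH=0.4194;T=np.array([.5156,-.0486])
RD=np.array([[np.cos(TH),-np.sin(TH)],[np.sin(TH),np.cos(TH)]])
def where():
    from station import bot
    s=bot.get_state();R=np.array(s["orientation"]);p=np.array(s["position"])
    print("t",round(s["clock"],2),"dock xy",(RD.T@(p[:2]-T)*1e3).round(1),"z",round(p[2]*1e3,1),"yaw err",round(np.arctan2(R[1,1],R[0,1])-TH-np.pi/2,4),"tilt",R[2].round(3),"F",np.array(s["contact_force"]).round(1),"w",round(s["width"],4),"dock F",(RD.T@np.array(s["contact_force"])[:2]).round(1),"q",np.array(s["qpos"]).round(2))
    return s,R,p
def go(x,y,z):
    s,R,p=where();w=np.r_[RD@np.array([x,y])/1e3+T,z/1e3];print("tool delta",(R.T@(w-p)*1e3).round(1))
E
echo '{"rx": [0,0,0,0,0],"ry": [0,0,0,0,0],"rz": [-0.15,-0.15,-0.15,-0.15,-0.15],"x": [0,0,0,0,0],"y": [0,0,0,0,0],"z": [0,0,0,0,0],"finger_gap": [0.0,0.0,0.0,0.0,0.0]}' > rows.txt && python3 steer.py rows.txt
echo '{"rx": [0,0],"ry": [0,0],"rz": [-0.103,0],"x": [0,0],"y": [0,0],"z": [0,0],"finger_gap": [0.0,0]}' > rows.txt && python3 steer.py rows.txt; python3 -c "
from h import *
go(-32,37,120)"
```

```text
clock: 0.65
position: [0.2206, 0.4763, 0.2385]
orientation: [[-0.948, -0.317, -0.0], [-0.317, 0.948, -0.0], [0.0, -0.0, -1.0]]
contact_force: [0.1, -0.6, -0.6]
width: 0.0505
gripper_force: 0.0
clock: 0.85
position: [0.2206, 0.4763, 0.2385]
orientation: [[-0.913, -0.408, -0.0], [-0.408, 0.913, -0.0], [0.0, -0.0, -1.0]]
contact_force: [-0.6, -0.3, -0.2]
width: 0.0342
gripper_force: 0.0
t 0.85 dock xy [-55.7 599.5] z 238.5 yaw err 0.0006 tilt [ 0. -0. -1.] F [-0.6 -0.3 -0.2] w 0.0342 dock F [-0.6 -0. ] q [ 0.91  0.31  1.5   0.    1.33 -1.08]
tool delta [ -23.4 -562.5  118.6]
```

```bash
echo '{"rx": [0,0,0,0,0],"ry": [0,0,0,0,0],"rz": [0,0,0,0,0],"x": [-0.005,-0.005,-0.005,-0.005,-0.003],"y": [-0.047,-0.047,-0.047,-0.047,-0.047],"z": [0,0,0,0,0],"finger_gap": [0,0,0,0,0]}' > rows.txt && python3 steer.py rows.txt>/dev/null
echo '{"rx": [0,0,0,0,0],"ry": [0,0,0,0,0],"rz": [0,0,0,0,0],"x": [0,0,0,0,0],"y": [-0.047,-0.047,-0.047,-0.047,-0.047],"z": [0,0,0,0.01,0.03],"finger_gap": [0,0,0,0,0]}' > rows.txt && python3 steer.py rows.txt
echo '{"rx": [0,0,0,0],"ry": [0,0,0,0],"rz": [0,0,0,0],"x": [0,0,0,0],"y": [-0.046,-0.046,0,0],"z": [0.03,0.03,0.018,0],"finger_gap": [0,0,0,0]}' > rows.txt && python3 steer.py rows.txt; python3 - <<'E'
from h import *
go(-32,37,48)
from station import bot
import cv2
d={}
A=[]
for n in("scene","side"):
    c=bot.camera(n);d[n]=c
    u,v=proj(c,np.r_[RD@[0,.01]+T,.06]);u=int(u);v=int(v)
    A.append(cv2.resize(c["pixels"][v-50:v+50,u-50:u+50],(400,400),interpolation=cv2.INTER_CUBIC))
pickle.dump(d,open("c1.pkl","wb"));cv2.imwrite("pics/c.png",np.hstack(A))
E
```

```text
clock: 1.85
position: [0.4326, 0.0586, 0.203]
orientation: [[-0.915, -0.403, 0.005], [-0.403, 0.915, -0.001], [-0.004, -0.002, -1.0]]
contact_force: [0.4, 1.0, -0.3]
width: 0.0004
gripper_force: 0.0
clock: 2.25
position: [0.464, -0.0161, 0.1271]
orientation: [[-0.915, -0.403, -0.005], [-0.403, 0.915, 0.001], [0.004, 0.003, -1.0]]
contact_force: [0.0, -0.3, 0.3]
width: 0.0006
gripper_force: 0.0
t 2.25 dock xy [-33.9  50.7] z 127.1 yaw err -0.0048 tilt [ 0.004  0.003 -1.   ] F [ 0.  -0.3  0.3] w 0.0006 dock F [-0.1 -0.3] q [-0.29  0.31  1.82  0.    1.02 -2.27]
tool delta [ -2.3 -13.9  79. ]
```

View pics/c.png

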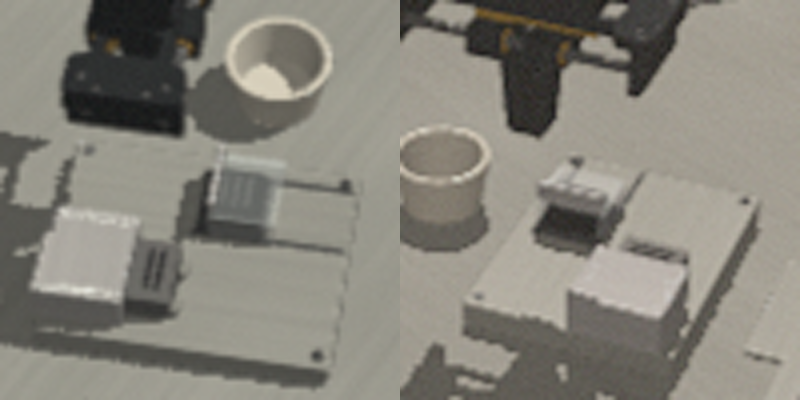

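The closed fingers hang behind and above the rib, about where I predicted. The ramekin is clear, and the guard is still over the key (scene half 240,195). Next I descend behind the rib.

```bash
echo '{"rx": [0,0,0,0],"ry": [0,0,0,0],"rz": [0,0,0,0],"x": [-0.002,0,0,0],"y": [-0.014,0,0,0],"z": [0.02,0.03,0.029,0],"finger_gap": [0,0,0,0]}' > rows.txt && python3 steer.py rows.txt; python3 -c "
from h import *
go(-32,37,48)"
```

```text
clock: 2.75
position: [0.4715, -0.0266, 0.049]
orientation: [[-0.913, -0.407, -0.004], [-0.407, 0.913, 0.001], [0.003, 0.002, -1.0]]
contact_force: [-0.8, 0.9, 0.1]
width: 0.0006
gripper_force: 0.0
t 2.75 dock xy [-31.3  38.1] z 49.0 yaw err 0.0 tilt [ 0.003  0.002 -1.   ] F [-0.8  0.9  0.1] w 0.0006 dock F [-0.4  1.2] q [-0.31  0.46  1.86  0.    0.83 -2.3 ]
tool delta [ 0.7 -1.1  1. ]
```

```bash
echo '{"rx": [0,0,0,0,0],"ry": [0,0,0,0,0],"rz": [0,0,0,0,0],"x": [-0.012,-0.012,-0.012,-0.012,-0.010],"y": [0,0,0,0,0],"z": [0.001,0,0,0,0],"finger_gap": [0,0,0,0,0]}' > rows.txt && python3 steer.py rows.txt >/dev/null; python3 -c "
from h import *
go(37,37,48)"; echo '{"rx": [0,0,0],"ry": [0,0,0],"rz": [0,0,0],"x": [-0.004,-0.003,-0.002],"y": [0,0,0],"z": [0,0,0],"finger_gap": [0,0,0]}' > rows.txt && python3 steer.py rows.txt>/dev/null; python3 -c "
from h import *
go(37,37,48)"
```

```text
t 3.25 dock xy [28.6 36.7] z 51.4 yaw err 0.0004 tilt [-0.002 -0.002 -1.   ] F [-1.2 -1.3  1. ] w 0.0004 dock F [-1.6 -0.7] q [-0.23  0.54  1.7  -0.    0.9  -2.22]
tool delta [-8.4  0.3  3.5]
t 3.55 dock xy [35.9 36.7] z 49.7 yaw err 0.0002 tilt [ 0.001  0.    -1.   ] F [-10.6  -6.1   8.2] w 0.0003 dock F [-12.1  -1.2] q [-0.22  0.56  1.68 -0.    0.91 -2.21]
tool delta [-1.1  0.3  1.7]
```

12 N against the push at x=36 means the guard has reached its stop. I'll back off, rise and look.

```bash
echo '{"rx": [0,0],"ry": [0,0],"rz": [0,0],"x": [-0.001,0],"y": [0,0],"z": [0,0],"finger_gap": [0,0]}' > rows.txt && python3 steer.py rows.txt>/dev/null; python3 -c "
from h import *
where()"; echo '{"rx": [0,0,0,0,0],"ry": [0,0,0,0,0],"rz": [0,0,0,0,0],"x": [0.005,0.008,0.008,0,0],"y": [0,0,0.0,-0.02,-0.015],"z": [0,0,-0.03,-0.03,0],"finger_gap": [0,0,0,0.0525,0.0525]}' > rows.txt && python3 steer.py rows.txt >/dev/null;echo '{"rx": [0,0,0],"ry": [0,0,0],"rz": [0,0,0],"x": [0,0,0],"y": [0,0,0],"z": [0,0,0],"finger_gap": [0.0525,0.0525,0.0525]}' > rows.txt && python3 steer.py rows.txt >/dev/null; python3 - <<'E'
from h import *
go(18,2,80)
from station import bot
import cv2
d={};A=[]
for n in("scene","side"):
    c=bot.camera(n);d[n]=c
    u,v=proj(c,np.r_[RD@[0.02,.01]+T,.06]);u=int(u);v=int(v)
    A.append(cv2.resize(c["pixels"][v-50:v+50,u-50:u+50],(400,400),interpolation=cv2.INTER_CUBIC))
pickle.dump(d,open("c2.pkl","wb"));cv2.imwrite("pics/d.png",np.hstack(A))
E
```

```text
t 3.75 dock xy [35.9 36.7] z 49.5 yaw err 0.0 tilt [ 0.004  0.001 -1.   ] F [-9.5 -4.7  8.1] w 0.0004 dock F [-10.6  -0.5] q [-0.22  0.56  1.68 -0.    0.91 -2.21]
t 4.55 dock xy [15.8  2.6] z 108.0 yaw err 0.0001 tilt [ 0.002  0.002 -1.   ] F [ 0.5 -1.2 -0. ] w 0.0386 dock F [-0.1 -1.3] q [-0.3   0.47  1.64  0.    1.03 -2.29]
tool delta [-2.2 -0.6 28. ]
```

View pics/d.png

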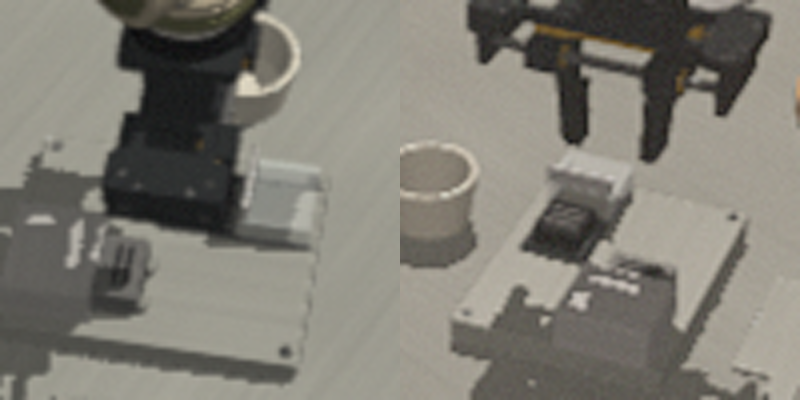

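The guard is fully forward, its front near the dock edge, and the black key is bare (side half 568,215). The tapered fingertips look about 11 mm thick, so a 58 mm opening puts them roughly 70 mm apart.

```bash
echo '{"rx": [0,0,0,0,0],"ry": [0,0,0,0,0],"rz": [0,0,0,0,0],"x": [-0.0015,0,0,0,0],"y": [0,0,0,0,0],"z": [0.02,0.02,0.018,0.004,0],"finger_gap": [0.058,0.058,0.058,0.058,0.058]}' > rows.txt && python3 steer.py rows.txt >/dev/null; python3 - <<'E'
from h import *
go(17,2,43)
from station import bot
import cv2
A=[]
for n in("scene","side"):
    c=bot.camera(n)
    u,v=proj(c,np.r_[RD@[0.02,.01]+T,.06]);u=int(u);v=int(v)
    A.append(cv2.resize(c["pixels"][v-40:v+40,u-40:u+40],(400,400),interpolation=cv2.INTER_CUBIC))
cv2.imwrite("pics/e.png",np.hstack(A))
E
```

```text
t 5.15 dock xy [17.7  2.1] z 46.9 yaw err 0.0002 tilt [ 0.001  0.001 -1.   ] F [-0.7 -0.8 -0.7] w 0.0576 dock F [-1.  -0.4] q [-0.29  0.56  1.68 -0.    0.9  -2.28]
tool delta [ 0.7 -0.1  3.9]
```

View pics/e.png

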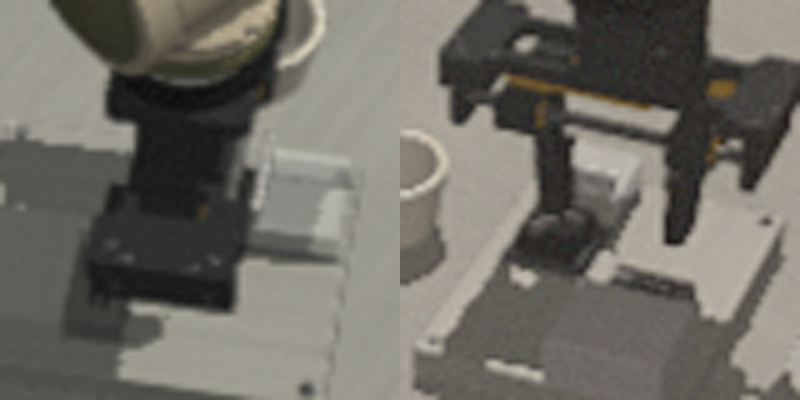

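The left finger stands over the key and the right finger over the lane, ahead of the cartridge. I'll press now.

```bash
echo '{"rx": [0,0,0,0,0],"ry": [0,0,0,0,0],"rz": [0,0,0,0,0],"x": [0.0005,0,0,0,0],"y": [0,0,0,0,0],"z": [0.008,0.006,0.005,0.002,0],"finger_gap": [0.058,0.058,0.058,0.058,0.058]}' > rows.txt && python3 steer.py rows.txt >/dev/null; python3 -c "
from h import *
where()"
```

```text
t 5.75 dock xy [17.8  1.2] z 26.5 yaw err -0.0001 tilt [-0.001 -0.001 -1.   ] F [ 1.4 -0.3  4.8] w 0.0583 dock F [ 1.1 -0.9] q [-0.3   0.59  1.69  0.    0.85 -2.29]
```

```bash
echo '{"rx": [0,0,0],"ry": [0,0,0],"rz": [0,0,0],"x": [0,0,0],"y": [0,0,0],"z": [0.001,0.001,0],"finger_gap": [0.058,0.058,0.058]}' > rows.txt && python3 steer.py rows.txt >/dev/null; python3 -c "
from h import *
where()"; echo '{"rx": [0,0,0],"ry": [0,0,0],"rz": [0,0,0],"x": [0,0,0],"y": [0,0,0],"z": [0.001,0,0],"finger_gap": [0.058,0.058,0.058]}' > rows.txt && python3 steer.py rows.txt >/dev/null; python3 -c "
from h import *
where()"
```

```text
t 6.05 dock xy [17.9  1.2] z 26.1 yaw err 0.0003 tilt [-0.001 -0.001 -1.   ] F [-4.7  1.  23.4] w 0.0581 dock F [-3.9  2.8] q [-0.3   0.59  1.69  0.    0.85 -2.29]
t 6.35 dock xy [18.   1.2] z 26.0 yaw err 0.0005 tilt [-0.002 -0.001 -1.   ] F [-7.8  1.4 33.2] w 0.0577 dock F [-6.6  4.5] q [-0.3   0.6   1.69  0.    0.85 -2.29]
```

The key bottomed at z=26. I'll ease the push back and look.

```bash
echo '{"rx": [0,0,0],"ry": [0,0,0],"rz": [0,0,0],"x": [0,0,0],"y": [0,0,0],"z": [-0.0015,0,0],"finger_gap": [0.058,0.058,0.058]}' > rows.txt && python3 steer.py rows.txt >/dev/null; python3 - <<'E'
from h import *
where()
from station import bot
import cv2
A=[]
for n in("scene","side"):
    c=bot.camera(n)
    u,v=proj(c,np.r_[RD@[0.02,.0]+T,.04]);u=int(u);v=int(v)
    A.append(cv2.convertScaleAbs(cv2.resize(c["pixels"][v-40:v+40,u-40:u+40],(400,400),interpolation=cv2.INTER_CUBIC),alpha=1.4))
cv2.imwrite("pics/f.png",np.hstack(A))
where()
E
```

```text
t 6.65 dock xy [17.9  1.2] z 26.2 yaw err 0.0002 tilt [-0.002 -0.001 -1.   ] F [-3.4  0.1 17.9] w 0.0581 dock F [-3.   1.5] q [-0.3   0.59  1.69  0.    0.85 -2.29]
t 6.75 dock xy [17.9  1.2] z 26.2 yaw err 0.0003 tilt [-0.001 -0.001 -1.   ] F [-3.6  0.1 17.8] w 0.0581 dock F [-3.2  1.5] q [-0.3   0.59  1.69  0.    0.85 -2.29]
```

View pics/f.png

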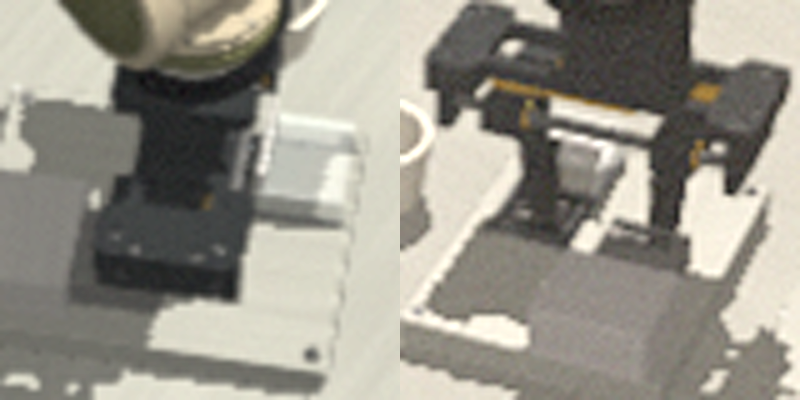

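The key is down under the left finger. The cartridge has moved out of the housing and rests against the right finger (side half 650,245), with its back end still inside. The guard is still forward and the force is steady at 18 N.

```bash
python3 -c "
from station import bot
print(bot.sign_off())"
```

```text
the job is handed in; nothing more can be done
None
```

The job is handed in: guard fully forward, key held fully down with about 18 N, and the cartridge at rest against the other finger with its back end still in the housing, judged from the pictures and force readings (sign-off gave no verdict).

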